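# Tighten a gas-valve packing nut with an adjustable wrench

## Robot

A 6-joint arm with a two-finger parallel gripper is mounted at the origin on the work surface. World frame = base frame: x ahead of the robot, y to its left, z up, the work surface at z = 0. Lengths are in mm, angles in degrees, forces in N, time in s.
With the tool pointing down it reaches from about 400 to 925 mm from the base axis. Payload 3.4 kg.
Tool frame: the origin (TCP) lies on the centre line of the jaws, within the pads' length; the fingertips stand tips_ahead ahead of it and the grasp point (between the pads) is the TCP (tips_ahead is the distance from the TCP to the fingertips, in mm); z points along the fingers, y is the direction in which the jaws open and shut (so a half turn about z gives the same grasp; the last joint's range is limited). The gripper opens to 85 mm and grips with 20 to 120 N. Pads are 22 mm wide; open, the fingers measure 114 mm over their backs; the gripper's body (76 mm by 85 mm) begins 54 mm behind the grasp point. The pads swing forward as they close: fully open they stand 13 mm farther back than shut.
Start: joints at [-71.935, 17.578, 86.31, -0, 76.112, -4.211], TCP at [217.947, -532.1, 250.305] pointing down, gripper open.
Joint ranges: [-179.03, 179.03], [-60, 130.46], [8.19, 133.38], [-81.62, 261.62], [5.75, 156.47], [-153.77, 153.77]. Speed limits (degrees/s): [147.25, 147.25, 180, 180, 180, 180].

## Interface

Orientations are given as [roll, pitch, yaw] about the fixed x, y, z axes, in that order (R = Rz(yaw) Ry(pitch) Rx(roll)).
In Python, from station import get_state, capture, job_done, tips_ahead gives the robot as it stands.
- The arm moves only by the tool servo_tool, never from a script. Its argument "deltas" is a list that holds one entry, the list of rows, each a list of 5 numbers: the finger opening in m, from 0 to 0.0854, then the shift along the tool's x, y, z in m, then the turn about the tool's z in rad. A call has 1 to 5 rows; each row shifts and turns the commanded pose from where the row before left it, along the tool's axes as they then stand; what a row does not reach is not made up. A row lasts 1/8 s, in which the tool goes at most 62.5 mm and 10.7 degrees, less where a joint would pass 70% of its speed; a pose out of reach is approached as far as the arm can. A call is refused whole if a number of a shift passes 0.0625 or a number of a turn 0.188, either way. A call with a gripper value outside its range is refused whole. The fingers move at their own pace and stop on an object; the grip force is fixed at half the most. Time passes only in rows, so rows that do not move let the fingers close. It gives the time, the measured TCP pose, the force and the opening at its end, in the units of the state.
- get_state(): the state, without advancing time (a new reading comes with each control period).
- capture(name): name is "scene" or "top" or "wrist"; returns a dict with "img" (400x640x3 uint8, blue, green, red), "fx", "fy", "cx", "cy" (pixels), "dist_coeffs" ([k1, k2, p1, p2, k3] as OpenCV has them; the pictures are not rectified), "position" and "orientation" of the camera in the world. Camera axes: x right, y up, looking along -z (the intrinsics and any distortion apply to the point x, -y, -z); pixel columns grow to the right and rows downward; lengths in mm; the calibration is good to about 2 mm. A picture is of the moment at which its call begins. There is no depth.
- job_done(): hands the job in, once; it reports no verdict.
The state is a dict: "time": time; "qpos": joint angles; "joint_vel": joint speeds; "tau": joint torques, N m; "position": TCP position; "tcp_rot": TCP orientation; "wrist_force": force on the tool from outside, world axes, zero at the start; "ft_torque": the same for the moment, N m; "grip_width": opening from 0.0 (shut) to 1.0 (fully open).
Only numpy, scipy, OpenCV 4.12 (cv2) and the standard library are available. Lean on these libraries where they do the work, as an engineer would, in place of code of your own. Each camera call takes 0.05 s, during which the arm holds its last target. There are 200 camera calls.

## Task

Lay the adjustable wrench flat on the steel service plate with its open jaws round the brass packing nut, close the jaw snugly on the nut by rolling the wrench's worm (never by pushing the jaw itself), and only then swing the wrench to turn the nut clockwise until it is fully tight, its red line meeting the red line on the plate. Turn the nut only with the wrench, leave the wrench lying snug on the tightened nut, let go of it, and do not shift any of the glassware and other things standing about.

Things in the scene. Friction and masses are not known exactly. Their poses are not given: they have to be found in the camera images.
- wrench_handle (a point): Loose adjustable wrench, bright steel, 224 mm long, 0.42 kg. Point in the handle, 6 mm over its underside, 10 mm behind wrench's origin. +x runs along the handle to the mouth, z up. Handle: bar 22 mm wide (y), 12 mm thick, blue stripe on top, from 105 mm behind this point to the head, 36 mm ahead of it. Grip it from above, across the handle; centre of mass about 33 mm ahead.
- wrench_mouth (a point): Point at x = 97 mm, y = 0, 7 mm over the wrench's underside: where the nut's centre lies when the jaws are snug on it. The fixed jaw's flat inner face is 12 mm to -y of it, parallel to x, and reaches 12 mm ahead of it; the throat is 21 mm behind. The mouth is open above and below, so the wrench can be lowered over the nut.
- jaw_face (a point): Point on the inner face of the sliding jaw, level with wrench_mouth. Its y in the wrench's frame is 12 mm when snug on the nut, 18 to 22 mm at the start; the jaw opening is that + 12 mm.
- wrench_jaw: The dark sliding jaw, a block 30 x 12 x 14 mm beside the mouth. It slides along the wrench's y, driven by the worm, and is not to be pushed by the fingers. Its origin is the wrench's origin but for the slide.
- worm_top (a point): Top of the worm: a knurled roller 17 mm in diameter, 24 mm long, axis along the wrench's y, centred at x = 46, y = 8 mm, its top 20 mm over the underside, 6 mm proud of the head. Rest a flat fingertip on it with 5 to 10 N and draw it along the wrench's +x (to the mouth): this rolls the worm and closes the jaw 0.2 mm per mm of travel; to -x opens it.
- worm (a joint): Roll of the worm in rad, 0 to 2 at the start; growing closes the jaw by 1.7 mm per rad, from 10 mm over snug at 0 (snug at about 5.9). It resists with about 2.5 N at its rim, stays where it is left and stops turning when the jaw is snug.
- packing_nut: Brass hexagon nut, 24 mm across flats, 17 mm high, on an upright spindle 10 mm thick that stands 7 mm over the nut. Origin on its axis at its underside, 6 mm over the bench. Flats face its own +y, -y and every 60 degrees from these; a red line on top. It turns stiffly (0.1 N m), stays where left; not to be turned by the fingers.
- nut_mark (a point): Outer end of the red line on the nut's top face, 12.5 mm from the axis.
- nut_centre (a point): Centre of the nut, half-way up.
- spindle (a joint): How far the nut has been tightened, rad, growing clockwise seen from above; 0 to 0.25 at the start, and at 0.85 it is fully tight against a stop, its red line meeting the red line on the plate.
- service_plate: Fixed steel plate on the bench, 5 mm thick; origin at bench level on the nut's axis. In its frame it spans x -90 to 130, y -90 to 150 mm. Fixed on it: a brass post with a gauge at (85, 90) mm, 130 mm high, 30 mm radius; a cock with a yellow lever, 42 mm high, at (-10, 115) mm; a thin brass pipe, 20 mm high, from cock to gauge.
- beaker: Small glass beaker, loose, 48 mm in diameter, 50 mm high; leave it alone. Origin at the centre of its underside, as for all bystanders.
- stopper: Black rubber stopper, loose, 34 mm in diameter, 30 mm high; leave it alone.
- flask: Green glass conical flask, loose, 82 mm in diameter at the foot, 124 mm high; leave it alone.
- jar: Small amber jar with a blue cap, loose, standing on the plate, 52 mm in diameter, 60 mm high; leave it alone.
- crucible: White porcelain crucible, loose, 44 mm in diameter at the top, 34 mm high; leave it alone.
- molecule: Black and white ball model of a molecule, loose, within 80 mm of its origin, 64 mm high; leave it alone.
- dish: White covered dish, loose, 72 mm in diameter, 15 mm high; leave it alone.
- wrench: The same wrench; origin on the underside of the handle, axes as for wrench_handle. Head and jaws are 14 mm thick and up to 60 mm wide, from x = 26 to 109 mm. The fixed jaw is at -y, the sliding jaw at +y, the mouth opens to +x.
There are look-alikes about, which are no part of the job. Of the things like the wrench, leave any that is orange; of the rest the larger one is meant.

How it is judged (in metres and radians):
On the way, in this order (a step that is already met when the one before it is completed fails the run):
1. the wrench lies flat on the plate with its jaws, still open, round the nut (horizontal distance between wrench_mouth and nut_centre below 0.013 m and z of wrench_mouth in the frame of service_plate below 0.018 m and angle between wrench_mouth's own z axis and vertical below 0.12 rad and y of jaw_face in the frame of wrench_mouth above 0.0145 m), for 0.1 s.
2. the jaw is snug on the nut, within 1.2 mm, and the nut has not yet been turned (its mark moved less than 6 mm) (y of jaw_face in the frame of wrench_mouth below 0.0132 m and horizontal distance between wrench_mouth and nut_centre below 0.008 m and z of wrench_mouth in the frame of service_plate below 0.018 m and distance of nut_mark from where it was at the start of the episode below 0.006 m), for 0.1 s.
3. the nut is tight, with the wrench snug on it (value of joint spindle above 0.78 rad and y of jaw_face in the frame of wrench_mouth below 0.0142 m and horizontal distance between wrench_mouth and nut_centre below 0.009 m), for 0.1 s.
At the end, for the whole second after the job is handed in: The nut is within 0.07 rad of its stop (spindle over 0.78 rad), and the wrench lies at rest, flat on the plate, on the nut: mouth point within 9 mm of the nut's axis and the sliding jaw within 2.2 mm of snug (all of step 3 and z of wrench_mouth in the frame of service_plate below 0.018 m and angle between wrench_mouth's own z axis and vertical below 0.12 rad and linear speed of wrench_jaw below 0.02 m/s); the robot touches nothing.
It fails at once if the fingers push on the sliding jaw (over 4 N) (contact force between the fingers and wrench_jaw above 4 N).
It fails at once if the fingers push on the nut (over 3 N) (contact force between the fingers and packing_nut above 3 N).
It fails at once if a bystander is moved by over 20 mm (distance of any of beaker, stopper, flask, jar, crucible, molecule, dish from where it was at the start of the episode above 0.02 m).
It also fails if it takes over 64 s, if anything falls off the work surface, if the arm or the gripper's body presses on something with over 40 N, if the wrist force passes 120 N, or if a joint passes its speed limit or range.

## Working session

There is one attempt and no reset: what is moved stays moved. The work goes in short steps, Python scripts to look and compute and a tool call to move; the robot and the scene stay as the last step left them, time stands still between calls to the robot, and variables do not carry over. Pictures are saved under pics/ and viewed, about 8 in all and at most 12, crops included, and the job is handed in when it is done.

Besides the shell and the picture viewer there is one more tool, called as a command line: name --argument value ..., lists and objects as JSON in quotes. servo_tool: Moves the arm, as the interface text tells. Its arguments: {"type":"object","properties":{"deltas":{"type":"array","items":{"type":"array","items":{"type":"array","items":{"type":"number"}}}}},"required":["deltas"]}

```bash
mkdir -p pics; ls; cat > h.py <<'E'
import numpy as np, cv2
from scipy.spatial.transform import Rotation as R
from station import get_state, capture, job_done, tips_ahead
def rot(o): return R.from_euler('xyz',o,degrees=True).as_matrix()
def ray(c,uv,z):
    """pixels -> world points on plane z (mm)"""
    K=np.array([[c['fx'],0,c['cx']],[0,c['fy'],c['cy']],[0,0,1.]])
    p=cv2.undistortPoints(np.array(uv,float).reshape(-1,1,2),K,np.array(c['dist_coeffs'],float)).reshape(-1,2)
    d=np.c_[p[:,0],-p[:,1],-np.ones(len(p))]@rot(c['orientation']).T
    o=np.array(c['position'],float)
    return o+d*((z-o[2])/d[:,2])[:,None]
def proj(c,P):
    K=np.array([[c['fx'],0,c['cx']],[0,c['fy'],c['cy']],[0,0,1.]])
    q=(np.atleast_2d(P)-np.array(c['position']))@rot(c['orientation'])
    return cv2.projectPoints(q*[1,-1,-1],np.zeros(3),np.zeros(3),K,np.array(c['dist_coeffs'],float))[0].reshape(-1,2)
E
python3 - <<'E'
from h import *
s=get_state(); print(s)
try: print(tips_ahead())
except Exception as e: print(tips_ahead)
for n in('top','scene'):
    c=capture(n); cv2.imwrite(f'pics/{n}0.png',c['img']); print(n,{k:v for k,v in c.items() if k!='img'})
E
```

```text
pics
{'time': 0.0, 'qpos': array([-7.19345157e+01,  1.76219743e+01,  8.63839972e+01, -9.17873117e-04,
        7.61115924e+01, -4.21242070e+00]), 'joint_vel': array([ 0.0179545 ,  0.04297581,  0.05115902, -0.0538093 ,  0.0112832 ,
        0.04326652]), 'tau': array([ 1.48737134e-03, -4.57547092e+01, -2.51914573e+01,  1.29352561e-04,
        1.33356551e-02, -1.84538465e-05]), 'position': array([ 217.73617252, -531.46031352,  249.3831609 ]), 'tcp_rot': array([-1.79882688e+02, -7.74740040e-03,  2.22781183e+01]), 'wrist_force': array([-0.03861395, -0.58720632, -1.02631067]), 'ft_torque': array([ 0.01823864, -0.01510159,  0.02238947]), 'grip_width': 0.9974213486303675}
19.0
top {'fx': 392.80637821450716, 'fy': 392.80637821450716, 'cx': 317.27405825583844, 'cy': 203.92232976840052, 'dist_coeffs': array([-0.09773892,  0.        ,  0.        ,  0.        ,  0.        ]), 'position': array([ 390.1558812 , -136.23262277, 1056.50864572]), 'orientation': array([  5.97139522,  -0.38636423, -91.18258107])}
scene {'fx': 369.67001371483076, 'fy': 369.67001371483076, 'cx': 313.71344320462714, 'cy': 196.60583310325381, 'dist_coeffs': array([0.01417912, 0.        , 0.        , 0.        , 0.        ]), 'position': array([ 808.53091995, -576.58537635,  873.13845453]), 'orientation': array([33.9049494 ,  0.41265263, 32.27606863])}
```

View pics/top0.png

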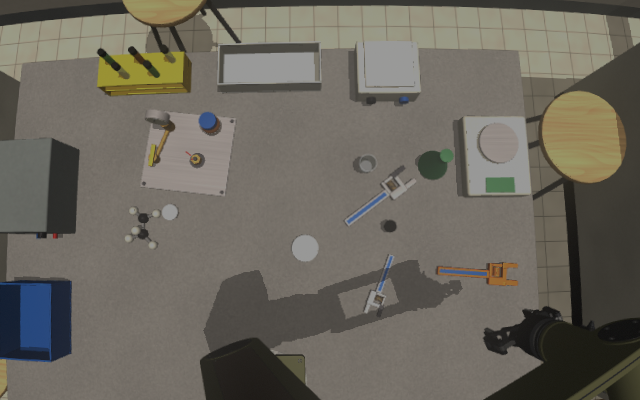

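View pics/scene0.png

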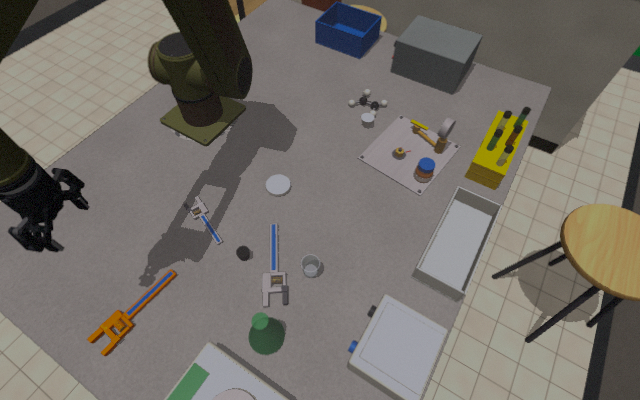

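Top view: the real wrench has its handle at (346,222) and its head at about (400,185), with the mouth up-right. The nut is at (196,159) on the plate. The post and cock are up-left of the nut, the jar is up-right at (208,121), and the crucible (169,212) and molecule (143,228) are below. Next I'll zoom in and measure.

```bash
python3 - <<'E'
from h import *
t=capture('top'); s=capture('scene')
im=t['img']; hsv=cv2.cvtColor(im,cv2.COLOR_BGR2HSV)
# blue stripe of wrench
m=cv2.inRange(hsv,(105,90,80),(130,255,255)); m[:,:335]=0; m[:,:][:170]=0; m[235:]=0
v,u=np.nonzero(m); print('stripe px',len(u),u.min(),u.max(),v.min(),v.max())
P=ray(t,np.c_[u,v],12)[:,:2]; c=P.mean(0); w,V=np.linalg.eigh(np.cov((P-c).T)); d=V[:,1]; d*=np.sign(-d[1])
q=(P-c)@d; print('stripe centre',c,'dir',d,np.degrees(np.arctan2(d[1],d[0])),'ext',q.min(),q.max())
# scene cross-check
im2=s['img']; h2=cv2.cvtColor(im2,cv2.COLOR_BGR2HSV); m=cv2.inRange(h2,(105,90,80),(130,255,255)); m[:,:255]=0;m[:,290:]=0;m[:215]=0;m[280:]=0
v,u=np.nonzero(m);P=ray(s,np.c_[u,v],12)[:,:2]; c=P.mean(0); w,V=np.linalg.eigh(np.cov((P-c).T)); d=V[:,1]; d*=np.sign(-d[1]);q=(P-c)@d
print('scene',c,np.degrees(np.arctan2(d[1],d[0])),q.min(),q.max(),len(u))
# red on plate
h=hsv[100:200,135:245]; r=cv2.inRange(h,(0,120,80),(8,255,255))|cv2.inRange(h,(172,120,80),(180,255,255))
v,u=np.nonzero(r); print('red',list(zip(u+135,v+100)))
for n,uv,z in(('nut',(196,159),23),('crucible',(169.5,212),34),('jar',(208,121),60),('stopper',(390,226),30),('beaker',(366,163),50),('dish',(305,248),15),('flask foot',(432,166),0)): print(n,ray(t,uv,z)[0,:2].round())
print('plate corners',ray(t,[(148,112),(237,118),(225,194),(142,185)],5)[:,:2].round())
a=cv2.resize(im[100:200,135:245],None,fx=4,fy=4,interpolation=cv2.INTER_CUBIC)
b=cv2.resize(im[160:240,340:425],None,fx=4,fy=4,interpolation=cv2.INTER_CUBIC)
o=np.zeros((400,780,3),np.uint8);o[:,:440]=a;o[:320,440:780]=b;cv2.imwrite('pics/z1.png',o)
a=cv2.resize(im2[110:200,355:465],None,fx=4,fy=4,interpolation=cv2.INTER_CUBIC);cv2.imwrite('pics/z2.png',a)
E
```

```text
stripe px 141 347 385 193 222
stripe centre [ 486.90644906 -276.36333486] dir [ 0.58337448 -0.81220331] -54.31176239855327 ext -63.113956799082864 62.97937784264096
scene [ 490.68648863 -279.02932204] -53.664720486717556 -69.69558631838721 58.65405443283976 168
red [(np.int64(186), np.int64(152)), (np.int64(188), np.int64(153)), (np.int64(189), np.int64(154)), (np.int64(191), np.int64(159)), (np.int64(192), np.int64(159))]
nut [627. 180.]
crucible [483. 246.]
jar [720. 138.]
stopper [ 435. -335.]
beaker [ 600. -275.]
dish [ 383. -111.]
flask foot [ 600. -465.]
plate corners [[770. 327.]
 [744.  72.]
 [532. 104.]
 [562. 336.]]
```

View pics/z1.png

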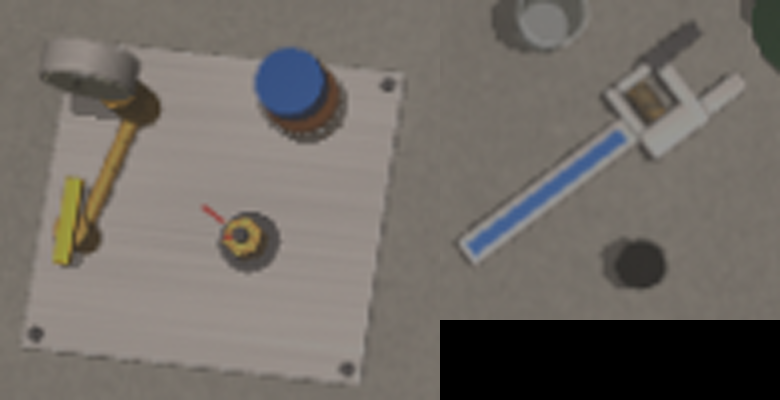

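```bash
cat >> h.py <<'E'
def plan(x,y,z,yaw,n,grip,cur=None):
    """rows to reach TCP pose (mm,deg), pointing down"""
    if cur is None:
        s=get_state(); cur=[*s['position'],s['tcp_rot'][2]]
    cur=np.array(cur,float); dy=(yaw-cur[3]+180)%360-180
    st=(np.array([x,y,z])-cur[:3])/n; rows=[]
    for i in range(n):
        Rt=R.from_euler('xyz',[180,0,cur[3]+dy*i/n],degrees=True).as_matrix()
        rows.append([grip,*np.round(Rt.T@st/1000,4).tolist(),round(float(np.radians(-dy/n)),4)])
    for i in range(0,n,5): print(rows[i:i+5])
E
python3 - <<'E'
from h import *
plan(515,-317,170,-54,10,0.085)
E
```

```text
[[0.085, 0.0356, -0.0086, 0.008, 0.1331], [0.085, 0.0342, -0.0133, 0.008, 0.1331], [0.085, 0.0321, -0.0177, 0.008, 0.1331], [0.085, 0.0295, -0.0218, 0.008, 0.1331], [0.085, 0.0263, -0.0255, 0.008, 0.1331]]
[[0.085, 0.0227, -0.0288, 0.008, 0.1331], [0.085, 0.0187, -0.0315, 0.008, 0.1331], [0.085, 0.0143, -0.0337, 0.008, 0.1331], [0.085, 0.0097, -0.0353, 0.008, 0.1331], [0.085, 0.005, -0.0363, 0.008, 0.1331]]
```

View pics/z2.png

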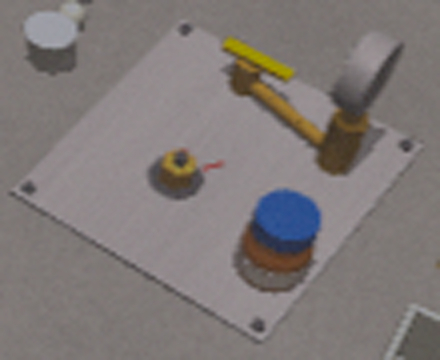

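The scene crop shows the same layout: nut mid-plate with its plate line pointing toward the post, and the jar in front. Moving to hover over the wrench.

servo_tool --deltas '[[[0.085,0.036,-0.009,0.008,0.133],[0.085,0.034,-0.013,0.008,0.133],[0.085,0.032,-0.018,0.008,0.133],[0.085,0.03,-0.022,0.008,0.133],[0.085,0.026,-0.025,0.008,0.133]]]'

```text
time: 0.82
position: [367.4, -423.6, 209.9]
tcp_rot: [-180.0, 0.0, -16.1]
wrist_force: [0.7, -0.8, -1.0]
grip_width: 0.995
```

servo_tool --deltas '[[[0.085,0.023,-0.029,0.008,0.133],[0.085,0.019,-0.031,0.008,0.133],[0.085,0.014,-0.034,0.008,0.133],[0.085,0.01,-0.035,0.008,0.133],[0.085,0.005,-0.036,0.008,0.133]]]'

```text
time: 1.45
position: [515.9, -316.9, 169.8]
tcp_rot: [180.0, 0.0, -54.2]
wrist_force: [-0.1, -0.5, -0.2]
grip_width: 0.995
```

servo_tool --deltas '[[[0.085,0,0,0,0],[0.085,0,0,0,0]]]'

```text
time: 1.7
position: [514.6, -317.7, 170.1]
tcp_rot: [180.0, 0.0, -53.8]
wrist_force: [0.4, -0.1, 0.6]
grip_width: 0.999
```

```bash
python3 - <<'E'
from h import *
s=get_state(); print(s['time'],s['position'],s['tcp_rot'],s['qpos'])
c=capture('wrist'); cv2.imwrite('pics/w1.png',c['img']); print({k:v for k,v in c.items() if k!='img'})
h=cv2.cvtColor(c['img'],cv2.COLOR_BGR2HSV); m=cv2.inRange(h,(105,90,70),(130,255,255))
n,l,st,ce=cv2.connectedComponentsWithStats(m); print([(a.tolist()) for a in st[1:] if a[4]>150])
k=1+st[1:,4].argmax(); v,u=np.nonzero(l==k); P=ray(c,np.c_[u,v],12)[:,:2]; r=cv2.minAreaRect(P.astype(np.float32)); print(r)
E
```

```text
1.7 [ 514.63622153 -317.72144694  170.07326121] [ 1.79951827e+02  3.37558018e-02 -5.38237830e+01] [-3.56703877e+01  2.38373204e+01  8.88239562e+01 -3.81950636e-02
  6.73858125e+01  1.08168082e+02]
{'fx': 300.6881548515565, 'fy': 300.6881548515565, 'cx': 319.81898139616834, 'cy': 199.2274899446938, 'dist_coeffs': array([-0.05512876,  0.        ,  0.        ,  0.        ,  0.        ]), 'position': array([ 557.53183768, -376.20942883,  293.72864671]), 'orientation': array([-1.63375458e+01,  2.27670769e-02, -1.43826401e+02])}
[[566, 112, 74, 78, 812], [313, 174, 10, 119, 1130], [449, 257, 24, 34, 246]]
((487.38763427734375, -276.05877685546875), (9.107658386230469, 129.504638671875), 35.79216384887695)
```

View pics/w1.png

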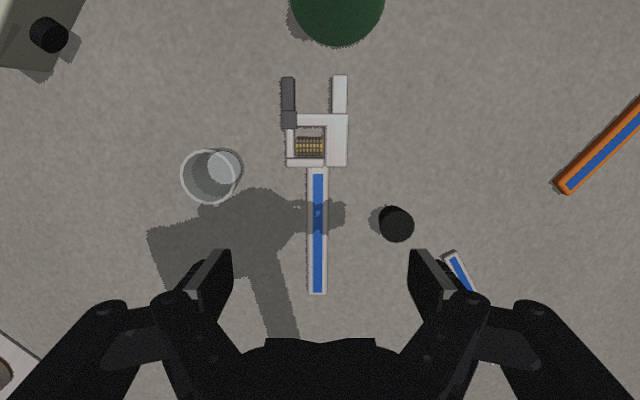

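The wrist view shows the wrench upright in the picture: stripe (318,174–293), worm (310,147), mouth between (289,90) and (340,90). The beaker (210,175) and stopper (396,223) are clear of a half-closed descent.

```bash
python3 - <<'E'
from h import *
plan(518.1,-318.6,60,-54.2,4,0.055)
plan(518.1,-318.6,21,-54.2,3,0.055,[518.1,-318.6,60,-54.2])
E
```

```text
[[0.055, 0.0006, -0.0007, 0.0276, 0.0014], [0.055, 0.0006, -0.0007, 0.0276, 0.0014], [0.055, 0.0006, -0.0007, 0.0276, 0.0014], [0.055, 0.0006, -0.0007, 0.0276, 0.0014]]
[[0.055, 0.0, -0.0, 0.013, -0.0], [0.055, 0.0, -0.0, 0.013, -0.0], [0.055, 0.0, -0.0, 0.013, -0.0]]
```

servo_tool --deltas '[[[0.055,0.001,-0.001,0.028,0.002],[0.055,0.001,-0.001,0.028,0.002],[0.055,0.001,-0.001,0.028,0.001],[0.055,0,0,0.026,0],[0.055,0,0,0.013,0]]]'

```text
time: 2.38
position: [517.7, -318.9, 46.3]
tcp_rot: [180.0, 0.1, -54.3]
wrist_force: [-0.3, -0.3, 0.2]
grip_width: 0.648
```

servo_tool --deltas '[[[0.055,0,0,0.013,0],[0.055,0,0,0.013,0],[0.055,0,0,0,0],[0.055,0,0,0,0]]]'

```text
time: 2.88
position: [519.6, -318.5, 21.7]
tcp_rot: [-180.0, -0.0, -54.2]
wrist_force: [-0.2, 0.1, -0.3]
grip_width: 0.643
```

servo_tool --deltas '[[[0.0,0,0,0,0],[0.0,0,0,0,0],[0.0,0,0,0,0],[0.0,0,0,0,0],[0.0,0,0,0,0]]]'

```text
time: 3.5
position: [519.3, -318.8, 22.2]
tcp_rot: [180.0, -0.1, -54.2]
wrist_force: [-1.9, -0.1, 5.9]
grip_width: 0.234
```

```bash
python3 - <<'E'
from h import *
plan(519,-319,132,-54.2,3,0.0)
plan(627,52,110,90,17,0.0,[519,-319,132,-54.2])
E
```

```text
[[0.0, -0.0, 0.0001, -0.0366, -0.0], [0.0, -0.0, 0.0001, -0.0366, -0.0], [0.0, -0.0, 0.0001, -0.0366, -0.0]]
[[0.0, -0.014, -0.0179, 0.0013, -0.148], [0.0, -0.0112, -0.0198, 0.0013, -0.148], [0.0, -0.0081, -0.0212, 0.0013, -0.148], [0.0, -0.0049, -0.0222, 0.0013, -0.148], [0.0, -0.0016, -0.0227, 0.0013, -0.148]]
[[0.0, 0.0018, -0.0227, 0.0013, -0.148], [0.0, 0.0051, -0.0222, 0.0013, -0.148], [0.0, 0.0083, -0.0212, 0.0013, -0.148], [0.0, 0.0113, -0.0197, 0.0013, -0.148], [0.0, 0.0141, -0.0178, 0.0013, -0.148]]
[[0.0, 0.0166, -0.0155, 0.0013, -0.148], [0.0, 0.0187, -0.0129, 0.0013, -0.148], [0.0, 0.0204, -0.01, 0.0013, -0.148], [0.0, 0.0217, -0.0069, 0.0013, -0.148], [0.0, 0.0224, -0.0036, 0.0013, -0.148]]
[[0.0, 0.0227, -0.0003, 0.0013, -0.148], [0.0, 0.0225, 0.0031, 0.0013, -0.148]]
```

servo_tool --deltas '[[[0.0,0,0,-0.03,0],[0.0,0,0,-0.04,0],[0.0,0,0,-0.04,0]]]'

```text
time: 3.88
position: [518.3, -317.5, 131.1]
tcp_rot: [180.0, 0.2, -54.2]
wrist_force: [0.5, 0.4, -4.7]
grip_width: 0.238
```

servo_tool --deltas '[[[0.0,-0.014,-0.018,0.001,-0.148],[0.0,-0.011,-0.02,0.001,-0.148],[0.0,-0.008,-0.021,0.001,-0.148],[0.0,-0.005,-0.022,0.001,-0.148],[0.0,-0.002,-0.023,0.001,-0.148]]]'

```text
time: 4.5
position: [550.2, -207.9, 125.2]
tcp_rot: [-180.0, 0.1, -11.5]
wrist_force: [0.0, 0.3, -4.3]
grip_width: 0.233
```

servo_tool --deltas '[[[0.0,0.002,-0.023,0.001,-0.148],[0.0,0.005,-0.022,0.001,-0.148],[0.0,0.008,-0.021,0.001,-0.148],[0.0,0.011,-0.02,0.001,-0.148],[0.0,0.014,-0.018,0.001,-0.148]]]'

```text
time: 5.12
position: [581.3, -98.6, 120.2]
tcp_rot: [-179.9, 0.1, 30.9]
wrist_force: [0.2, 0.3, -4.6]
grip_width: 0.234
```

servo_tool --deltas '[[[0.0,0.017,-0.015,0.002,-0.148],[0.0,0.019,-0.013,0.002,-0.148],[0.0,0.02,-0.01,0.002,-0.148],[0.0,0.022,-0.007,0.002,-0.148],[0.0,0.022,-0.004,0.002,-0.148]]]'

```text
time: 5.75
position: [613.3, 10.1, 110.1]
tcp_rot: [-179.9, 0.0, 73.3]
wrist_force: [-0.2, 0.1, -4.6]
grip_width: 0.238
```

servo_tool --deltas '[[[0.0,0.023,0,0.002,-0.148],[0.0,0.022,0.003,0.002,-0.148],[0.0,0,0,0,0],[0.0,0,0,0,0]]]'

```text
time: 6.25
position: [626.2, 52.2, 106.5]
tcp_rot: [-179.9, 0.0, 89.9]
wrist_force: [0.0, -0.1, -4.6]
grip_width: 0.234
```

```bash
python3 - <<'E'
from h import *
s=get_state(); print(s['time'],s['position'],s['tcp_rot'],s['qpos'],s['grip_width'])
c=capture('wrist'); cv2.imwrite('pics/w2.png',c['img']); print({k:v for k,v in c.items() if k!='img'})
import pickle; pickle.dump(c,open('w2.pkl','wb'))
uv=proj(c,[[627,180,23]])[0]; print('nut expected',uv)
im=c['img']; a=cv2.resize(im[0:230,200:470],None,fx=2.5,fy=2.5,interpolation=cv2.INTER_CUBIC)
cv2.imwrite('pics/w2z.png',a)
E
```

```text
6.25 [626.22762723  52.20474721 106.49397712] [-1.79883808e+02  2.59466234e-02  8.98905759e+01] [ 9.28190529e-01  2.92817747e+01  8.97035123e+01 -2.72210113e-02
  6.11313582e+01  1.05080763e+00] 0.2344974578848291
{'fx': 300.6881548515565, 'fy': 300.6881548515565, 'cx': 319.81898139616834, 'cy': 199.2274899446938, 'dist_coeffs': array([-0.05512876,  0.        ,  0.        ,  0.        ,  0.        ]), 'position': array([627.22524449, 122.92005935, 230.14859462]), 'orientation': array([-16.33945378,   0.04146039,  -0.10940918])}
nut expected [319.5220295   17.11891813]
```

View pics/w2z.png

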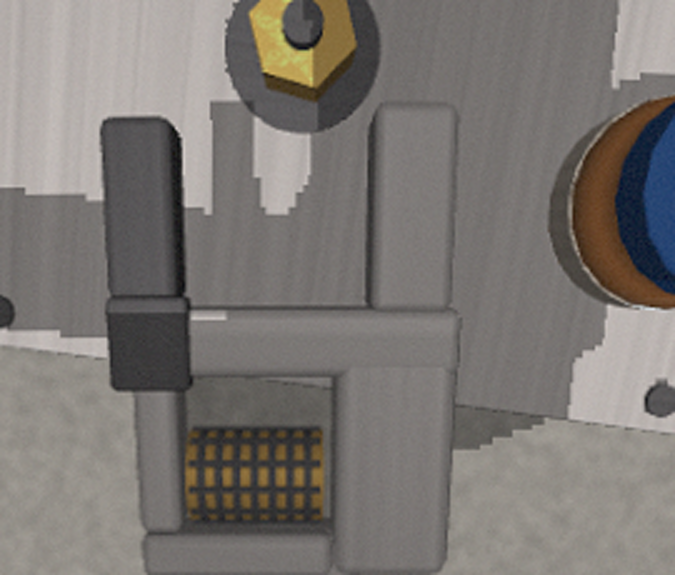

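The nut is just at the upper edge (its centre about crop (302,25)), in line with the open mouth. I'll back off 45 mm to see it whole.

servo_tool --deltas '[[[0.0,-0.022,0,0,0],[0.0,-0.023,0,0,0],[0.0,0,0,0,0],[0.0,0,0,0,0]]]'

```text
time: 6.8
position: [627.0, 6.3, 107.4]
tcp_rot: [180.0, -0.0, 89.8]
wrist_force: [0.4, 1.0, -4.6]
grip_width: 0.233
```

```bash
python3 - <<'E'
from h import *
s=get_state(); print(s['time'],s['position'],s['tcp_rot'])
c=capture('wrist'); import pickle; pickle.dump(c,open('w3.pkl','wb'))
im=c['img']; u0,v0=proj(c,[[627,180,23]])[0]; print(u0,v0)
h=cv2.cvtColor(im,cv2.COLOR_BGR2HSV); m=cv2.inRange(h,(18,90,120),(35,255,255)); w=np.zeros_like(m); cv2.circle(w,(int(u0),int(v0)),45,255,-1); m&=w
v,u=np.nonzero(m); print(len(u)); hull=cv2.convexHull(np.c_[u,v].astype(np.int32)); print('brass hull',ray(c,hull.reshape(-1,2),23)[:,:2].round(1).tolist())
r=(cv2.inRange(h,(0,110,70),(9,255,255))|cv2.inRange(h,(170,110,70),(180,255,255)))&w
v,u=np.nonzero(r); P=np.c_[u,v]; print('red@23',np.c_[P,ray(c,P,23)[:,:2].round(1)].tolist() if len(P)<60 else len(P))
x=int(u0)-60;y=max(0,int(v0)-50); cv2.imwrite('pics/w3z.png',cv2.resize(im[y:y+110,x:x+120],None,fx=5,fy=5,interpolation=cv2.INTER_CUBIC)); print('crop origin',x,y)
E
```

```text
6.8 [627.03875475   6.25795697 107.39907048] [ 1.79995815e+02 -2.03425591e-02  8.98181795e+01]
317.4064370904334 -64.81089653592636
0Traceback (most recent call last):
  File "<stdin>", line 6, in <module>
AttributeError: 'NoneType' object has no attribute 'reshape'
```

The move went the wrong way: the camera looks backward, so the nut left the picture. I'll go forward so it shows between the jaws.

servo_tool --deltas '[[[0.0,0.025,0,0,0],[0.0,0.025,0,0,0],[0.0,0.025,0,0,0],[0.0,0,0,0,0],[0.0,0,0,0,0]]]'

```text
time: 7.48
position: [627.0, 82.5, 107.3]
tcp_rot: [-180.0, 0.0, 90.0]
wrist_force: [0.0, 0.8, -4.7]
grip_width: 0.234
```

```bash
cat > nut.py <<'E'
from h import *
import pickle,sys
s=get_state(); print(s['time'],s['position'],s['tcp_rot'])
c=capture('wrist'); pickle.dump(c,open('w3.pkl','wb'))
im=c['img']; u0,v0=proj(c,[[627,180,23]])[0]; print(u0,v0)
h=cv2.cvtColor(im,cv2.COLOR_BGR2HSV); m=cv2.inRange(h,(18,90,120),(35,255,255)); w=np.zeros_like(m); cv2.circle(w,(int(u0),int(v0)),45,255,-1); m&=w
v,u=np.nonzero(m); print(len(u)); hull=cv2.convexHull(np.c_[u,v].astype(np.int32)).reshape(-1,2); print('brass hull',np.c_[hull,ray(c,hull,23)[:,:2].round(1)].tolist())
r=(cv2.inRange(h,(0,110,70),(9,255,255))|cv2.inRange(h,(170,110,70),(180,255,255)))&w
v,u=np.nonzero(r); P=np.c_[u,v]; print('red@23',np.c_[P,ray(c,P,23)[:,:2].round(1)].tolist() if len(P)<60 else len(P))
x=int(u0)-70;y=max(0,int(v0)-50); cv2.imwrite('pics/w3z.png',cv2.resize(im[y:y+110,x:x+140],None,fx=5,fy=5,interpolation=cv2.INTER_CUBIC)); print('crop origin',x,y)
E
python3 nut.py
```

```text
7.475 [627.03771544  82.53437417 107.27175036] [-1.79992813e+02  2.48116879e-02  9.00002990e+01]
318.4388547675002 68.82526101569559
993
brass hull [[339.0, 70.0, 640.3, 179.3], [324.0, 85.0, 630.6, 170.0], [313.0, 82.0, 623.4, 171.9], [306.0, 80.0, 618.9, 173.2], [304.0, 78.0, 617.6, 174.4], [303.0, 75.0, 617.0, 176.2], [299.0, 59.0, 614.5, 186.0], [299.0, 57.0, 614.6, 187.2], [312.0, 43.0, 622.9, 195.5], [313.0, 42.0, 623.6, 196.1], [318.0, 42.0, 626.7, 196.1], [334.0, 47.0, 636.9, 193.1], [335.0, 49.0, 637.6, 191.9], [338.0, 61.0, 639.6, 184.8], [339.0, 67.0, 640.3, 181.1]]
red@23 64
crop origin 248 18
```

View pics/w3z.png

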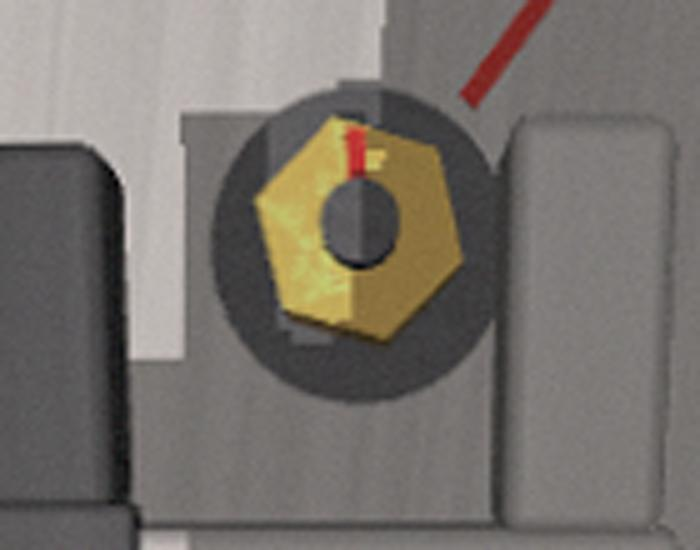

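The wrist crop shows the nut between the jaws. Its top-face corners are at crop (335,115), (435,150), (463,260), (388,342), (285,313) and (258,200), its red line points up at (355,130), and the plate line runs up-right from (470,100).

```bash
python3 - <<'E'
from h import *
import pickle
c=pickle.load(open('w3.pkl','rb'))
q=np.array([(335,115),(435,150),(463,260),(388,342),(285,313),(258,200)])/5+[248,18]-[.4,.4]
P=ray(c,q,23)[:,:2]; ctr=P.mean(0); d=P-ctr; a=np.degrees(np.arctan2(d[:,1],d[:,0])); print(ctr,np.hypot(*d.T),a%60, np.degrees(np.angle(np.mean(np.exp(1j*np.radians(a*6)))))/6%60)
print('nut mark', ray(c,np.array([[355,130]])/5+[248,18],23)[0,:2]-ctr)
pl=ray(c,np.array([[470,100],[540,0]])/5+[248,18],5)[:,:2]-ctr; print('plate line',pl,np.degrees(np.arctan2(pl[:,1],pl[:,0])))
# wrench in hand: top of jaws, z = tcp-22+14
z=107.3-22+14
f=ray(c,np.array([[510,130],[497,510]])/5+[248,18],z)[:,:2]; sl=ray(c,np.array([[113,170],[126,490]])/5+[248,18],z)[:,:2]
print('fixed face',f,'slide',sl)
print('tip fixed',ray(c,np.array([[590,118]])/5+[248,18],z)[0],'throat',ray(c,np.array([[320,524]])/5+[248,18],z)[0])
E
```

```text
[627.83585267 183.08119807] [14.19382324 13.54032112 13.68398343 14.11680805 14.07304056 13.66733137] [43.22817931 45.71357146 45.04881959 44.65972624 45.57481926 44.17111337] 44.73331872469483
nut mark [-0.46480973 11.81046836]
plate line [[15.30507813 19.29248906]
 [24.6081237  31.98459584]] [51.5744005  52.42624438]
fixed face [[639.92969375 179.64820362]
 [639.53297783 149.76613902]] slide [[607.90777572 176.68548133]
 [608.03310037 151.44890395]]
tip fixed [646.34195044 180.59350203  99.3       ] throat [624.47332544 148.58975625  99.3       ]
```

```bash
python3 - <<'E'
from h import *
plan(652.7,99.2,65,104.7,5,0.0)
E
```

```text
[[0.0, 0.0034, 0.0051, 0.0085, -0.0514], [0.0, 0.0031, 0.0053, 0.0085, -0.0514], [0.0, 0.0029, 0.0054, 0.0085, -0.0514], [0.0, 0.0026, 0.0056, 0.0085, -0.0514], [0.0, 0.0023, 0.0057, 0.0085, -0.0514]]
```

servo_tool --deltas '[[[0.0,0.0034,0.005,0.0085,-0.0514],[0.0,0.003,0.0053,0.0085,-0.0514],[0.0,0.003,0.0054,0.0085,-0.0514],[0.0,0.0026,0.0056,0.0085,-0.0514],[0.0,0.0023,0.0057,0.0085,-0.0514]]]'

```text
time: 8.15
position: [652.9, 98.5, 64.5]
tcp_rot: [-180.0, 0.0, 104.7]
wrist_force: [0.5, -0.5, -5.0]
grip_width: 0.234
```

servo_tool --deltas '[[[0.0,0,0,0,0],[0.0,0,0,0,0]]]'

```text
time: 8.4
position: [652.5, 98.8, 64.9]
tcp_rot: [-180.0, 0.0, 104.6]
wrist_force: [-0.5, -0.4, -4.8]
grip_width: 0.233
```

```bash
sed -i 's/627,180,23/627.8,183.1,23/' nut.py; python3 nut.py
```

```text
8.4 [652.54129286  98.80178553  64.94383173] [-1.79984313e+02  7.23372240e-03  1.04585018e+02]
313.41005969840023 77.12220175595056
1570
brass hull [[336.0, 90.0, 640.8, 179.9], [335.0, 92.0, 640.5, 178.8], [314.0, 104.0, 631.4, 170.2], [312.0, 104.0, 630.4, 169.9], [292.0, 92.0, 618.8, 173.2], [291.0, 91.0, 618.1, 173.5], [290.0, 89.0, 617.4, 174.4], [290.0, 63.0, 614.5, 186.8], [293.0, 60.0, 615.6, 188.5], [298.0, 57.0, 617.8, 190.6], [310.0, 50.0, 622.9, 195.3], [312.0, 49.0, 623.8, 196.0], [315.0, 49.0, 625.2, 196.4], [325.0, 55.0, 630.9, 195.0], [333.0, 60.0, 635.4, 193.7], [336.0, 62.0, 637.2, 193.1]]
red@23 [[347.0, 50.0, 641.1, 200.1], [347.0, 51.0, 641.2, 199.6], [315.0, 53.0, 625.7, 194.6], [316.0, 53.0, 626.2, 194.7], [317.0, 53.0, 626.7, 194.8], [318.0, 53.0, 627.2, 195.0], [319.0, 53.0, 627.7, 195.1], [316.0, 54.0, 626.3, 194.3], [317.0, 54.0, 626.8, 194.4], [318.0, 54.0, 627.3, 194.5], [319.0, 54.0, 627.8, 194.6], [316.0, 55.0, 626.4, 193.8], [317.0, 55.0, 626.9, 193.9], [318.0, 55.0, 627.4, 194.1], [319.0, 55.0, 627.9, 194.2], [315.0, 56.0, 626.1, 193.2], [316.0, 56.0,
[... 523 characters left out ...]
628.4, 192.3], [315.0, 60.0, 626.5, 191.4], [316.0, 60.0, 627.0, 191.5], [317.0, 60.0, 627.5, 191.6], [318.0, 60.0, 628.0, 191.7], [315.0, 61.0, 626.7, 190.9], [316.0, 61.0, 627.1, 191.0], [317.0, 61.0, 627.6, 191.1], [318.0, 61.0, 628.1, 191.3], [314.0, 62.0, 626.3, 190.3], [315.0, 62.0, 626.8, 190.4], [316.0, 62.0, 627.3, 190.5], [317.0, 62.0, 627.8, 190.7], [318.0, 62.0, 628.3, 190.8], [314.0, 63.0, 626.4, 189.8], [315.0, 63.0, 626.9, 190.0], [316.0, 63.0, 627.4, 190.1], [317.0, 63.0, 627.9, 190.2], [318.0, 63.0, 628.4, 190.3], [314.0, 64.0, 626.5, 189.4], [315.0, 64.0, 627.0, 189.5], [316.0, 64.0, 627.5, 189.6], [317.0, 64.0, 628.0, 189.7], [317.0, 65.0, 628.1, 189.3]]
crop origin 243 27
```

View pics/w3z.png

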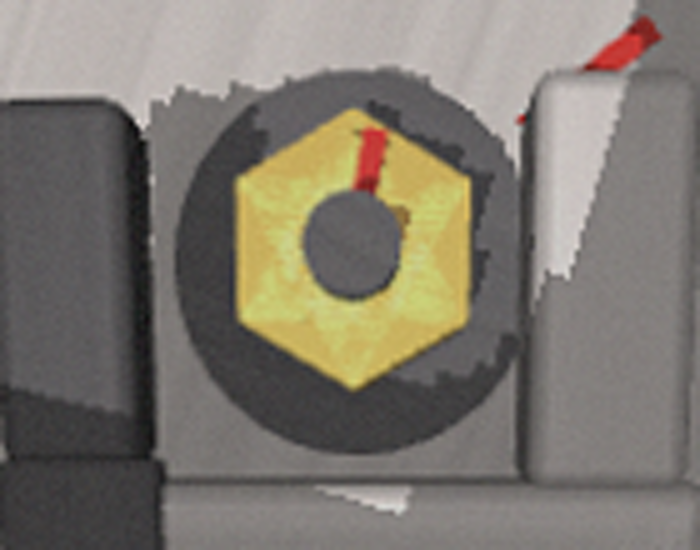

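Nut flats (crop x 237 and 470) are parallel to the jaw faces (150 and 525), and the nut is centred in the opening. A quick check along x, then lower.

```bash
python3 - <<'E'
from h import *
import pickle
c=pickle.load(open('w3.pkl','rb'))
a=np.radians(104.6); ex=np.array([np.cos(a),np.sin(a)]); ey=np.array([-ex[1],ex[0]])
n=np.array([627.8,183.1])
for nm,q in(('tip',(610,72)),('throat',(440,482)),('fix',(525,300)),('slide',(150,300))):
    p=ray(c,np.array([q])/5+[243,27],65-22+14)[0,:2]-n; print(nm,p@ex,p@ey)
hc=ray(c,np.array([[353,248]])/5+[243,27],23)[0,:2]; print(hc, 'spindle',ray(c,np.array([[352,245]])/5+[243,27],30)[0,:2])
E
```

```text
tip 10.14591408899558 -21.414525339328343
throat -22.173557038384246 -8.038424774187055
fix -7.400457298553807 -14.953469351194206
slide -7.355637665434111 16.13387850812133
[627.83184619 183.37271345] spindle [627.97711057 182.93644515]
```

servo_tool --deltas '[[[0.0,0,0,0.01,0],[0.0,0,0,0.01,0],[0.0,0,0,0.008,0],[0.0,0,0,0.004,0],[0.0,0,0,0.002,0]]]'

```text
time: 9.07
position: [652.5, 99.5, 30.3]
tcp_rot: [-180.0, -0.0, 104.7]
wrist_force: [0.6, -0.1, -5.6]
grip_width: 0.232
```

servo_tool --deltas '[[[0.0,0,0,0.002,0],[0.0,0,0,0.001,0],[0.0,0,0,0.001,0],[0.0,0,0,0,0]]]'

```text
time: 9.57
position: [652.8, 99.5, 27.3]
tcp_rot: [180.0, 0.0, 104.7]
wrist_force: [-0.9, 0.1, -1.5]
grip_width: 0.236
```

servo_tool --deltas '[[[0.0,0,0,0.0005,0],[0.0,0,-0.001,0,0],[0.0,0,-0.001,0,0],[0.0,0,0,0,0]]]'

```text
time: 10.07
position: [652.7, 99.4, 27.3]
tcp_rot: [179.8, 0.0, 104.7]
wrist_force: [3.5, 2.4, 3.1]
grip_width: 0.229
```

servo_tool --deltas '[[[0.0,0,-0.0005,0,0],[0.0,0,0,0,0]]]'

```text
time: 10.32
position: [652.5, 99.3, 27.2]
tcp_rot: [179.7, 0.0, 104.7]
wrist_force: [5.2, 1.9, 2.9]
grip_width: 0.23
```

servo_tool --deltas '[[[0.0,0,0,-0.001,0],[0.0,0,0,0,0]]]'

```text
time: 10.58
position: [650.3, 98.7, 27.3]
tcp_rot: [180.0, 0.0, 104.7]
wrist_force: [2.4, 1.8, 1.8]
grip_width: 0.236
```

```bash
python3 - <<'E'
from h import *
s=get_state(); print(s['position'],s['tcp_rot'],s['wrist_force'],s['ft_torque'])
c=capture('wrist'); im=c['img']; cv2.imwrite('pics/w4.png',im)
u0,v0=proj(c,[[627.8,183.1,23]])[0]; x=int(u0)-70;y=max(0,int(v0)-70); print(x,y)
cv2.imwrite('pics/w4z.png',cv2.resize(im[y:y+120,x:x+140],None,fx=5,fy=5,interpolation=cv2.INTER_CUBIC))
E
```

```text
[650.34218277  98.70698642  27.2686877 ] [1.79989442e+02 9.91110074e-03 1.04664417e+02] [2.43153492 1.81278629 1.7996813 ] [ 0.22543839 -0.59181641 -0.03176418]
247 0
```

View pics/w4z.png

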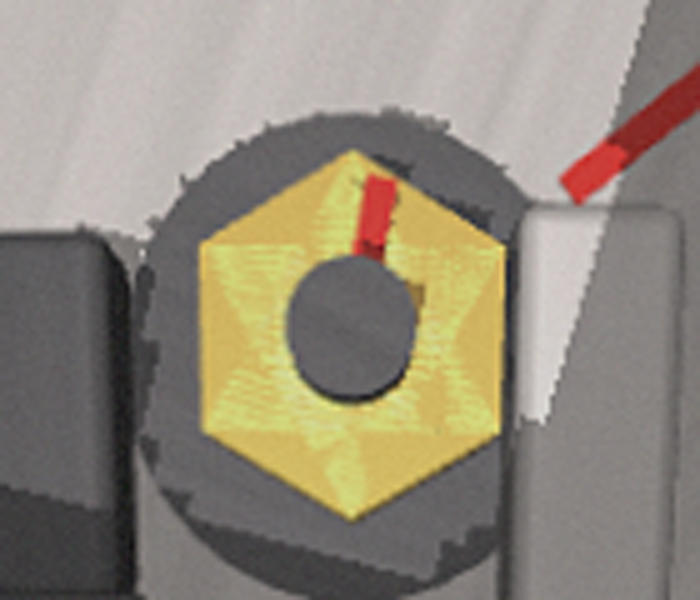

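Wrist crop: the fixed face (x≈520) is about 1 mm off the nut flat (503), the jaw is open at left (130), and the mark has not moved. Releasing, lifting and working out the worm position.

servo_tool --deltas '[[[0.045,0,0,0,0],[0.045,0,0,0,0],[0.045,0,0,0,0],[0.045,0,0,-0.02,0],[0.045,0,0,-0.03,0]]]'

```text
time: 11.25
position: [648.7, 98.6, 76.4]
tcp_rot: [-179.8, -0.0, 104.7]
wrist_force: [0.0, -0.3, -0.3]
grip_width: 0.531
```

servo_tool --deltas '[[[0.0,0,0,0,0],[0.0,0,0,0,0],[0.0,0,0,0,0],[0.0,0,0,0,0]]]'

```text
time: 11.75
position: [649.5, 98.7, 76.2]
tcp_rot: [-179.9, -0.0, 104.7]
wrist_force: [-0.7, 0.8, -0.5]
grip_width: 0.0
```

```bash
python3 - <<'E'
from h import *
import pickle
c=pickle.load(open('w2.pkl','rb'))
print('worm rel tcp at yaw90', ray(c,[[255/2.5+200-.4,473/2.5-.4]],104.5)[0,:2]-[626.2,52.2])
c=capture('wrist'); im=c['img']; s=get_state(); print(s['time'],s['position'],s['tcp_rot'],s['wrist_force'],s['grip_width'])
h=cv2.cvtColor(im,cv2.COLOR_BGR2HSV)
a=np.radians(104.7); ex=np.array([np.cos(a),np.sin(a)]); ey=np.array([-ex[1],ex[0]])
nut=np.array([627.8,183.1]); wp=nut-51*ex+8*ey
u0,v0=proj(c,[[*wp,25]])[0]; print('worm px',u0,v0,'at',wp)
m=cv2.inRange(h,(10,80,60),(30,255,255)); w=np.zeros_like(m); w[int(v0)-30:int(v0)+30,int(u0)-40:int(u0)+40]=255; m&=w
x,y,ww,hh=cv2.boundingRect(cv2.findNonZero(m)); print(x,y,ww,hh); p=ray(c,[[x+ww/2,y+hh/2]],22)[0,:2]; print('worm',p,(p-nut)@ex,(p-nut)@ey)
cv2.imwrite('pics/w5.png',im)
E
```

```text
worm rel tcp at yaw90 [-6.98325395 38.58313387]
11.8 [649.63955303  98.76915977  76.37845602] [-1.79905080e+02 -1.86682799e-02  1.04665254e+02] [-0.42893026 -0.35044249  0.92048204] -0.0011162984216585925
worm px 306.09638399929014 171.94030553217954 at [633.00351315 131.73928105]
287 157 41 27
worm [633.61976918 132.19831025] -50.71237571760614 7.287433113941222
```

servo_tool --deltas '[[[0.0,0.0135,-0.0035,0,0],[0.0,0.0135,-0.0035,0,0],[0.0,0,0,0.015,0],[0.0,0,0,0.014,0],[0.0,0,0,0,0]]]'

```text
time: 12.42
position: [635.1, 122.8, 46.1]
tcp_rot: [-179.8, -0.0, 104.7]
wrist_force: [-1.3, 0.4, 0.6]
grip_width: -0.003
```

servo_tool --deltas '[[[0.0,0,0,0.001,0],[0.0,0,0,0.001,0],[0.0,0,0,0,0]]]'

```text
time: 12.8
position: [636.9, 123.0, 46.6]
tcp_rot: [180.0, 0.0, 104.7]
wrist_force: [0.1, 0.6, 0.2]
grip_width: 0.002
```

servo_tool --deltas '[[[0.0,0,0,0.001,0],[0.0,0,0,0,0]]]'

```text
time: 13.05
position: [636.6, 123.1, 45.4]
tcp_rot: [180.0, 0.0, 104.7]
wrist_force: [0.8, 0.3, 1.5]
grip_width: 0.003
```

servo_tool --deltas '[[[0.0,0,0,0.001,0],[0.0,0,0,0,0]]]'

```text
time: 13.3
position: [636.5, 123.2, 44.2]
tcp_rot: [-180.0, -0.0, 104.7]
wrist_force: [1.2, -0.2, 0.4]
grip_width: -0.002
```

servo_tool --deltas '[[[0.0,0,0,0.0005,0],[0.0,0,0,0,0]]]'

```text
time: 13.55
position: [636.6, 123.2, 43.9]
tcp_rot: [180.0, -0.0, 104.7]
wrist_force: [-0.6, 0.6, 1.4]
grip_width: -0.0
```

servo_tool --deltas '[[[0.0,0,0,0.001,0],[0.0,0,0,0,0]]]'

```text
time: 13.8
position: [636.7, 123.2, 43.6]
tcp_rot: [180.0, 0.0, 104.7]
wrist_force: [-1.8, -0.1, 5.5]
grip_width: 0.004
```

servo_tool --deltas '[[[0.0,0,0,0.0005,0],[0.0,0,0,0,0]]]'

```text
time: 14.05
position: [636.7, 123.2, 43.5]
tcp_rot: [180.0, 0.0, 104.7]
wrist_force: [-2.6, -0.3, 7.5]
grip_width: 0.002
```

Contact at 7.5 N. First draw of 20 mm.

servo_tool --deltas '[[[0.0,0.003,0,0,0],[0.0,0.004,0,0,0],[0.0,0.004,0,0,0]]]'

```text
time: 14.42
position: [634.2, 132.7, 43.8]
tcp_rot: [180.0, 0.1, 104.7]
wrist_force: [-2.7, -4.4, 8.1]
grip_width: -0.004
```

servo_tool --deltas '[[[0.0,0.004,0,0,0],[0.0,0.004,0,0,0],[0.0,0.001,0,0,0]]]'

```text
time: 14.8
position: [631.8, 142.1, 43.5]
tcp_rot: [180.0, 0.1, 104.7]
wrist_force: [-0.7, -1.2, 5.4]
grip_width: -0.002
```

servo_tool --deltas '[[[0.0,0,0,-0.012,0],[0.0,0,0,0,0]]]'

```text
time: 15.05
position: [632.6, 142.7, 55.5]
tcp_rot: [179.9, 0.0, 104.7]
wrist_force: [0.5, 0.4, -0.7]
grip_width: 0.002
```

```bash
cat > jaw.py <<'E'
from h import *
import sys
c=capture('wrist'); im=c['img']; s=get_state(); print(s['time'],s['position'],s['tcp_rot'][2])
u0,v0=proj(c,[[627.8,183.1,23]])[0]; x=int(u0)-70;y=max(0,int(v0)-60); print(x,y,u0,v0)
cv2.imwrite('pics/j%s.png'%sys.argv[1],cv2.resize(im[y:y+160,x:x+150],None,fx=3.75,fy=3.75,interpolation=cv2.INTER_CUBIC))
# gray profiles along ey through points of the mouth, at jaw top height z=19
a=np.radians(104.7 if len(sys.argv)<3 else float(sys.argv[2])); ex=np.array([np.cos(a),np.sin(a)]); ey=np.array([-ex[1],ex[0]]); n=np.array([627.8,183.1])
g=cv2.cvtColor(im,cv2.COLOR_BGR2GRAY)
t=np.arange(-30,32,1.)
for dx in(-8,-15):
    P=np.array([[*(n+dx*ex+k*ey),19] for k in t]); q=proj(c,P).astype(np.float32)
    print(dx,dict(zip(t.astype(int).tolist(),cv2.remap(g,q[:,0].reshape(1,-1),q[:,1].reshape(1,-1),cv2.INTER_LINEAR)[0].tolist())))
E
python3 jaw.py 1
```

```text
15.1 [632.16359474 142.65297837  54.97056358] 104.66669555999313
259 110 329.17399114661447 170.98839621366128
-8 {-30: 115, -29: 113, -28: 110, -27: 113, -26: 99, -25: 116, -24: 121, -23: 117, -22: 118, -21: 117, -20: 119, -19: 117, -18: 117, -17: 118, -16: 118, -15: 119, -14: 106, -13: 78, -12: 84, -11: 100, -10: 105, -9: 105, -8: 104, -7: 103, -6: 106, -5: 101, -4: 106, -3: 102, -2: 103, -1: 106, 0: 107, 1: 105, 2: 104, 3: 102, 4: 102, 5: 104, 6: 102, 7: 104, 8: 101, 9: 101, 10: 101, 11: 97, 12: 75, 13: 59, 14: 59, 15: 59, 16: 41, 17: 48, 18: 57, 19: 57, 20: 56, 21: 55, 22: 55, 23: 57, 24: 56, 25: 55, 26: 57, 27: 53, 28: 68, 29: 122, 30: 117, 31: 117}
-15 {-30: 115, -29: 116, -28: 117, -27: 108, -26: 94, -25: 113, -24: 116, -23: 118, -22: 118, -21: 115, -20: 117, -19: 115, -18: 115, -17: 114, -16: 115, -15: 116, -14: 106, -13: 79, -12: 61, -11: 112, -10: 116, -9: 114, -8: 99, -7: 74, -6: 60, -5: 60, -4: 60, -3: 57, -2: 57, -1: 59, 0: 71, 1: 57, 2: 56, 3: 57, 4: 56, 5: 58, 6: 58, 7: 59, 8: 73, 9: 96, 10: 115, 11: 117, 12: 114, 13: 112, 14: 113, 15: 108, 16: 58, 17: 47, 18: 53, 19: 56, 20: 57, 21: 55, 22: 54, 23: 55, 24: 55, 25: 55, 26: 56, 27: 55, 28: 72, 29: 112, 30: 115, 31: 116}
```

View pics/j1.png

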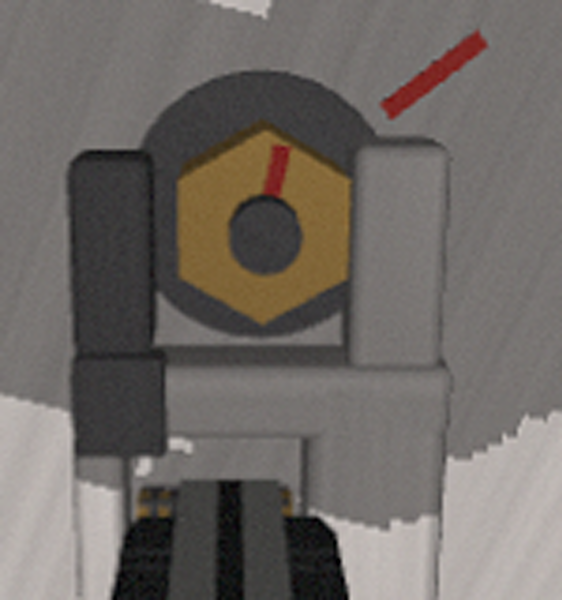

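The jaw is now at about 16.5 mm (crop x 155), the fixed face nearly on the flat (355), and the mark is unchanged. Second draw.

servo_tool --deltas '[[[0.0,-0.01,0,0,0],[0.0,-0.01,0,0,0],[0.0,0,0,0,0],[0.0,0,0,0.008,0],[0.0,0,0,0.004,0]]]'

```text
time: 15.72
position: [636.7, 122.8, 42.8]
tcp_rot: [-180.0, 0.0, 104.7]
wrist_force: [-3.8, -4.9, 21.5]
grip_width: -0.001
```

servo_tool --deltas '[[[0.0,0,0,0,0],[0.0,0.003,0,0,0],[0.0,0.004,0,0,0],[0.0,0.004,0,0,0]]]'

```text
time: 16.23
position: [634.0, 132.9, 43.8]
tcp_rot: [180.0, 0.1, 104.7]
wrist_force: [-2.7, -4.1, 10.8]
grip_width: -0.001
```

servo_tool --deltas '[[[0.0,0.004,0,0,0],[0.0,0.004,0,0,0],[0.0,0.001,0,0,0]]]'

```text
time: 16.6
position: [631.5, 142.5, 43.3]
tcp_rot: [180.0, 0.0, 104.7]
wrist_force: [-1.7, -1.5, 6.3]
grip_width: -0.001
```

servo_tool --deltas '[[[0.0,0,0,-0.012,0],[0.0,0,0,0,0]]]'

```text
time: 16.85
position: [632.3, 142.9, 55.2]
tcp_rot: [179.9, 0.0, 104.7]
wrist_force: [0.5, -0.5, -0.0]
grip_width: -0.003
```

```bash
python3 jaw.py 2
```

```text
16.9 [631.95320355 142.75770417  54.7379156 ] 104.67899602377993
259 111 329.6376718143335 171.4951046989903
-8 {-30: 112, -29: 112, -28: 113, -27: 112, -26: 98, -25: 114, -24: 119, -23: 120, -22: 119, -21: 119, -20: 118, -19: 117, -18: 117, -17: 116, -16: 117, -15: 116, -14: 108, -13: 76, -12: 76, -11: 99, -10: 103, -9: 105, -8: 104, -7: 104, -6: 102, -5: 102, -4: 105, -3: 102, -2: 103, -1: 103, 0: 99, 1: 103, 2: 103, 3: 103, 4: 103, 5: 103, 6: 102, 7: 100, 8: 102, 9: 101, 10: 102, 11: 97, 12: 63, 13: 49, 14: 55, 15: 58, 16: 54, 17: 53, 18: 56, 19: 58, 20: 55, 21: 54, 22: 56, 23: 49, 24: 72, 25: 115, 26: 112, 27: 112, 28: 114, 29: 116, 30: 117, 31: 118}
-15 {-30: 115, -29: 116, -28: 117, -27: 112, -26: 99, -25: 114, -24: 117, -23: 116, -22: 116, -21: 114, -20: 117, -19: 114, -18: 114, -17: 118, -16: 117, -15: 116, -14: 108, -13: 79, -12: 63, -11: 117, -10: 115, -9: 117, -8: 99, -7: 70, -6: 64, -5: 56, -4: 57, -3: 59, -2: 55, -1: 55, 0: 64, 1: 55, 2: 56, 3: 61, 4: 59, 5: 59, 6: 55, 7: 59, 8: 65, 9: 94, 10: 117, 11: 119, 12: 61, 13: 44, 14: 54, 15: 53, 16: 55, 17: 55, 18: 57, 19: 56, 20: 55, 21: 57, 22: 56, 23: 50, 24: 75, 25: 116, 26: 116, 27: 112, 28: 111, 29: 111, 30: 115, 31: 114}
```

The jaw edge moved in 4 mm more and is now about 1 mm from snug. A third, shorter draw.

servo_tool --deltas '[[[0.0,-0.01,0,0,0],[0.0,-0.008,0,0,0],[0.0,0,0,0,0],[0.0,0,0,0.008,0],[0.0,0,0,0.003,0]]]'

```text
time: 17.52
position: [636.0, 125.0, 43.5]
tcp_rot: [-180.0, 0.0, 104.7]
wrist_force: [-3.2, -1.7, 17.8]
grip_width: 0.001
```

servo_tool --deltas '[[[0.0,0,0,0.001,0],[0.0,0.003,0,0,0],[0.0,0.003,0,0,0]]]'

```text
time: 17.9
position: [634.6, 129.7, 43.8]
tcp_rot: [180.0, 0.1, 104.7]
wrist_force: [-2.7, -5.0, 12.4]
grip_width: -0.001
```

servo_tool --deltas '[[[0.0,0.003,0,0,0],[0.0,0.003,0,0,0]]]'

```text
time: 18.15
position: [633.3, 134.7, 43.8]
tcp_rot: [180.0, 0.2, 104.8]
wrist_force: [-1.0, -8.7, 10.5]
grip_width: 0.001
```

servo_tool --deltas '[[[0.0,0,0,-0.012,0],[0.0,0,0,0,0]]]'

```text
time: 18.4
position: [633.8, 137.3, 55.2]
tcp_rot: [179.9, -0.0, 104.7]
wrist_force: [-0.3, 0.4, 0.9]
grip_width: -0.0
```

```bash
python3 jaw.py 3
```

```text
18.45 [633.37681003 137.17739508  54.61489495] 104.67777805185544
259 100 329.7130184674082 160.5085155509973
-8 {-30: 113, -29: 114, -28: 116, -27: 113, -26: 108, -25: 100, -24: 118, -23: 123, -22: 119, -21: 119, -20: 121, -19: 117, -18: 119, -17: 121, -16: 118, -15: 122, -14: 118, -13: 103, -12: 86, -11: 100, -10: 111, -9: 110, -8: 105, -7: 105, -6: 104, -5: 105, -4: 105, -3: 104, -2: 108, -1: 105, 0: 107, 1: 105, 2: 105, 3: 104, 4: 105, 5: 108, 6: 104, 7: 104, 8: 106, 9: 104, 10: 107, 11: 102, 12: 51, 13: 53, 14: 57, 15: 57, 16: 56, 17: 56, 18: 56, 19: 56, 20: 55, 21: 55, 22: 56, 23: 51, 24: 170, 25: 175, 26: 175, 27: 177, 28: 162, 29: 160, 30: 113, 31: 113}
-15 {-30: 116, -29: 116, -28: 116, -27: 112, -26: 106, -25: 104, -24: 118, -23: 119, -22: 117, -21: 118, -20: 118, -19: 116, -18: 114, -17: 117, -16: 117, -15: 117, -14: 117, -13: 103, -12: 66, -11: 77, -10: 120, -9: 105, -8: 79, -7: 62, -6: 59, -5: 57, -4: 60, -3: 60, -2: 61, -1: 61, 0: 65, 1: 61, 2: 60, 3: 60, 4: 59, 5: 55, 6: 60, 7: 58, 8: 59, 9: 72, 10: 100, 11: 106, 12: 39, 13: 55, 14: 57, 15: 58, 16: 54, 17: 57, 18: 58, 19: 57, 20: 57, 21: 56, 22: 52, 23: 57, 24: 111, 25: 116, 26: 117, 27: 116, 28: 112, 29: 112, 30: 116, 31: 114}
```

View pics/j3.png

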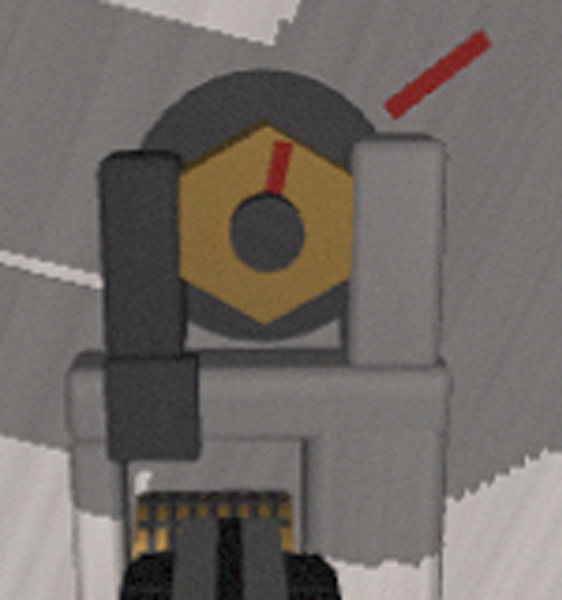

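Both faces are now on the nut flats (crop x≈182 and 353), the draw force rose when the worm stalled, and the mark is unchanged. Now regrip the handle.

```bash
python3 - <<'E'
from h import *
c=capture('wrist')
a=np.radians(104.7); ex=np.array([np.cos(a),np.sin(a)]); ey=np.array([-ex[1],ex[0]]); n=np.array([627.8,183.1])
for q,z in(((400,137),19),((240,352),19),((268,232),23)):
    p=ray(c,np.array([q])/3.75+[259-.4,100-.4],z)[0,:2]-n; print(p@ex,p@ey)
t=n-87.5*ex
plan(*t,76,104.7,4,0.045)
E
```

```text
12.30151750118177 -18.145616356074687
-18.71056857650962 4.0756825560823025
-0.39067838483787054 0.27828062952473415
[[0.045, -0.0104, 0.0017, -0.0054, -0.0001], [0.045, -0.0104, 0.0017, -0.0054, -0.0001], [0.045, -0.0104, 0.0017, -0.0054, -0.0001], [0.045, -0.0104, 0.0017, -0.0054, -0.0001]]
```

servo_tool --deltas '[[[0.045,0,0,-0.02,0],[0.045,-0.014,0.002,0,0],[0.045,-0.014,0.002,0,0],[0.045,-0.014,0.003,0,0],[0.045,0,0,0,0]]]'

```text
time: 19.12
position: [651.0, 96.1, 73.6]
tcp_rot: [-180.0, 0.0, 104.5]
wrist_force: [0.1, 0.5, -0.1]
grip_width: 0.526
```

servo_tool --deltas '[[[0.045,0,0,0.02,0],[0.045,0,0,0.016,0],[0.045,0,0,0.008,0],[0.045,0,0,0.004,0],[0.045,0,0,0,0]]]'

```text
time: 19.75
position: [650.5, 98.0, 26.2]
tcp_rot: [-180.0, -0.0, 104.7]
wrist_force: [-0.6, -0.8, -0.4]
grip_width: 0.528
```

servo_tool --deltas '[[[0.0,0,0,-0.001,0],[0.0,0,0,0,0],[0.0,0,0,0,0],[0.0,0,0,0,0],[0.0,0,0,0,0]]]'

```text
time: 20.38
position: [650.7, 97.9, 28.3]
tcp_rot: [179.9, 0.0, 104.7]
wrist_force: [-2.1, -0.2, 5.3]
grip_width: 0.233
```

servo_tool --deltas '[[[0.0,0.0002,-0.0061,0,0.07],[0.0,0.0002,-0.0061,0,0.07],[0.0,0.0002,-0.0061,0,0.07]]]'

```text
time: 20.75
position: [633.4, 94.6, 28.4]
tcp_rot: [179.8, 0.1, 92.6]
wrist_force: [-1.4, -1.6, 4.9]
grip_width: 0.234
```

servo_tool --deltas '[[[0.0,0.0002,-0.0061,0,0.07],[0.0,0.0002,-0.0061,0,0.07],[0.0,0.0002,-0.0061,0,0.07],[0.0,0.0002,-0.0061,0,0.07]]]'

```text
time: 21.25
position: [608.6, 96.3, 28.3]
tcp_rot: [179.9, 0.1, 76.6]
wrist_force: [-0.9, -3.1, 5.9]
grip_width: 0.232
```

servo_tool --deltas '[[[0.0,0.0002,-0.0061,0,0.07],[0.0,0.0002,-0.0061,0,0.07],[0.0,0.0001,-0.003,0,0.035],[0.0,0,0,0,0]]]'

```text
time: 21.75
position: [593.4, 100.9, 28.3]
tcp_rot: [179.9, 0.1, 66.7]
wrist_force: [-2.4, -4.3, 8.5]
grip_width: 0.235
```

```bash
python3 - <<'E'
from h import *
s=get_state(); print(s['position'],s['tcp_rot'],s['wrist_force'],s['ft_torque'])
c=capture('wrist'); im=c['img']
h=cv2.cvtColor(im,cv2.COLOR_BGR2HSV); n=np.array([627.8,183.1])
r=cv2.inRange(h,(0,110,60),(9,255,255))|cv2.inRange(h,(170,110,60),(180,255,255))
u0,v0=proj(c,[[*n,23]])[0]; w=np.zeros_like(r); cv2.circle(w,(int(u0),int(v0)),110,255,-1); r&=w
k,l,st,ce=cv2.connectedComponentsWithStats(r)
for i in range(1,k):
    if st[i,4]<8: continue
    v,u=np.nonzero(l==i); 
    for z in(23,5):
        P=ray(c,np.c_[u,v],z)[:,:2]-n; m=P.mean(0); print(i,st[i,4],z,m,np.degrees(np.arctan2(m[1],m[0])),np.hypot(*P.T).min(),np.hypot(*P.T).max())
x=int(u0)-80;y=max(0,int(v0)-70);cv2.imwrite('pics/t1.png',cv2.resize(im[y:y+160,x:x+160],None,fx=3.75,fy=3.75,interpolation=cv2.INTER_CUBIC))
E
```

```text
[593.39492405 100.90486545  28.33769953] [1.79941640e+02 1.17510872e-01 6.66862015e+01] [-2.35761744 -4.27156706  8.51416235] [-0.63192755  0.48170025  0.62210595]
1 107 23 [13.75040377 17.01676562] 51.0600427605093 19.164313360590743 24.78003757891524
1 107 5 [16.4452972  21.77780206] 52.94207372143135 24.166858193166107 30.55658735694744
2 100 23 [4.711108   7.86736574] 59.08613172639067 6.165497076308009 12.115760309432023
2 100 5 [ 6.14340213 11.35042366] 61.57558957893076 9.416825544358737 16.203900698011857
```

servo_tool --deltas '[[[0.0,0.0002,-0.0045,0,0.052],[0.0,0.0002,-0.0045,0,0.052],[0.0,0,0,0,0]]]'

```text
time: 22.18
position: [585.1, 104.8, 28.3]
tcp_rot: [179.9, 0.2, 60.7]
wrist_force: [-2.8, -5.4, 8.3]
grip_width: 0.237
```

```bash
cat > mark.py <<'E'
from h import *
s=get_state(); print(s['time'],s['position'],s['tcp_rot'],s['wrist_force'],s['ft_torque'])
c=capture('wrist'); im=c['img']
h=cv2.cvtColor(im,cv2.COLOR_BGR2HSV); n=np.array([627.8,183.1])
r=cv2.inRange(h,(0,110,60),(9,255,255))|cv2.inRange(h,(170,110,60),(180,255,255))
u0,v0=proj(c,[[*n,23]])[0]; w=np.zeros_like(r); cv2.circle(w,(int(u0),int(v0)),110,255,-1); r&=w
k,l,st,ce=cv2.connectedComponentsWithStats(r)
for i in range(1,k):
    if st[i,4]<8: continue
    v,u=np.nonzero(l==i); P=ray(c,np.c_[u,v],23)[:,:2]-n; z=23
    if np.hypot(*P.T).max()>15: z=5; P=ray(c,np.c_[u,v],5)[:,:2]-n
    m=P.mean(0); print('nut' if z==23 else 'plate',m,np.degrees(np.arctan2(m[1],m[0])))
x=int(u0)-80;y=max(0,int(v0)-70);cv2.imwrite('pics/t1.png',cv2.resize(im[y:y+160,x:x+160],None,fx=3.75,fy=3.75,interpolation=cv2.INTER_CUBIC)); print(x,y)
E
python3 mark.py
```

```text
22.175 [585.06382303 104.81911325  28.31462436] [1.79946808e+02 1.52445715e-01 6.07406009e+01] [-2.84270899 -5.41732599  8.28529826] [-0.8537371   0.56878127  0.57150931]
plate [16.23435798 21.5286682 ] 52.98075068196292
nut [5.3461103  7.38712748] 54.10650572402205
234 0
```

servo_tool --deltas '[[[0.0,-0.0005,-0.0025,0,0.03],[0.0,0,0,0,0],[0.0,0,0,0,0]]]'

```text
time: 22.6
position: [583.0, 105.6, 28.3]
tcp_rot: [179.9, 0.1, 59.1]
wrist_force: [-1.9, -4.7, 8.5]
grip_width: 0.232
```

```bash
python3 mark.py
```

```text
22.6 [583.02847449 105.61641394  28.29507915] [1.79924063e+02 1.30921728e-01 5.90503387e+01] [-1.8514115  -4.67971528  8.4685012 ] [-0.83334855  0.47213549  0.72149668]
plate [16.14132329 21.39271725] 52.96456234392651
nut [5.37916097 7.43008278] 54.0965694277733
233 0
```

View pics/t1.png

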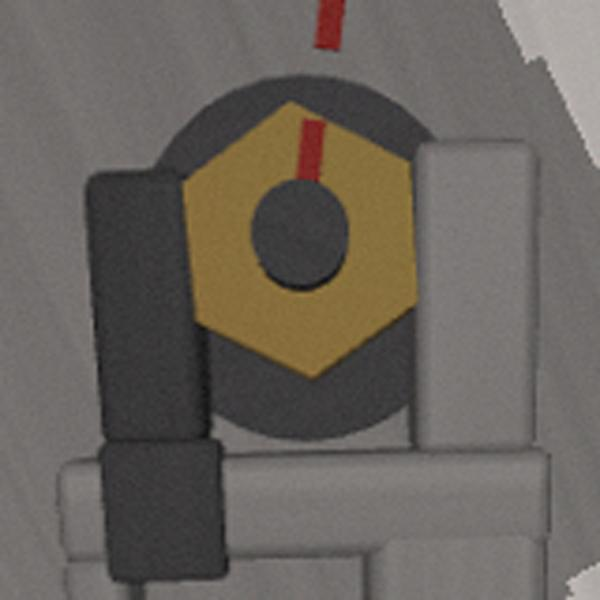

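The red lines are in line (nut mark (312,150), plate line (330,20)) and the mark did not move on the last push, so the nut is at its stop. A check of the opening and mouth position, then release.

```bash
python3 - <<'E'
from h import *
c=capture('wrist'); n=np.array([627.8,183.1])
f=lambda q,z=19:ray(c,np.array(q,float)/3.75+[233-.4,-.4],z)[:,:2]-n
F=f([(416,180),(414,420)]);S=f([(184,190),(209,430)])
d=F[0]-F[1]; print('fixed yaw',np.degrees(np.arctan2(d[1],d[0]))); d2=S[0]-S[1]; print('slide yaw',np.degrees(np.arctan2(d2[1],d2[0])))
d/=np.hypot(*d); e=np.array([-d[1],d[0]]); print('fix',F@e,'slide',S@e,'tip',f([(475,142)])@d,'throat',f([(300,452)])@d)
E
```

```text
fixed yaw 59.6040513490388
slide yaw 63.74372035849233
fix [-12.21578943 -12.21578943] slide [12.96090348 11.12165526] tip [10.67414697] throat [-21.84971859]
```

servo_tool --deltas '[[[0.045,0,0,0,0],[0.045,0,0,0,0],[0.045,0,0,0,0],[0.045,0,0,0,0]]]'

```text
time: 23.2
position: [583.4, 107.2, 27.2]
tcp_rot: [-180.0, -0.0, 58.9]
wrist_force: [-0.0, -0.4, 0.4]
grip_width: 0.528
```

servo_tool --deltas '[[[0.045,0,0,-0.02,0],[0.045,0,0,-0.03,0],[0.045,0,0,0,0],[0.045,0,0,0,0]]]'

```text
time: 23.7
position: [583.0, 107.1, 77.0]
tcp_rot: [-180.0, 0.0, 58.9]
wrist_force: [-1.0, 0.4, -0.5]
grip_width: 0.526
```

```bash
python3 mark.py
```

```text
23.7 [583.00440683 107.06746902  76.9650311 ] [-1.79980661e+02  1.37831483e-02  5.88928697e+01] [-1.02303458  0.37164718 -0.4917768 ] [0.02706158 0.00539627 0.00429576]
plate [20.17909179 26.56779989] 52.78217009919378
nut [5.32668292 7.31369464] 53.93353913460223
236 10
```

```bash
python3 -c "
from h import *
job_done(); print(get_state()['time'])"
```

```text
the job is handed in; nothing more can be done
the job is handed in; nothing more can be done
```

The wrench is lying on the tightened nut with the gripper clear of it, and the job is handed in. It took about 24 s of the 64 s allowed.

**What I did:** I gripped the larger non-orange wrench and lowered it, jaws open, round the nut. Three draws on the worm closed the jaw until the worm stalled. Then I regripped the handle, swung the nut clockwise to its stop, let go and lifted clear.

**Last checks:**
- **Nut:** its red line was at 53.9° and the plate line at 52.8°, about 0.02 rad apart. It did not move on the final push, so I take it to be at the stop.
- **Wrench:** just before release the jaw opening measured about 24.2 mm on the 24 mm nut, and the mouth was about 1 mm from the nut's axis.
- **Bystanders:** I did not take a final picture to check them. No unexpected contact force showed on the way.

**Disagreements and gaps:**
- The sliding jaw's face looked about 4° off parallel to the fixed jaw in the last close view. The nut turned about 38° for about 46° of wrench swing, so there was a little play.
- After release I checked only the two red lines, because the picture limit was reached. The wrench's resting position was not viewed again.

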